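Find the unlocked tip-up lid of the tool chest and push it open

TASK

One of the four tip-up lids on the wooden tool chest has been left unlocked, but they all look alike. Press gently on the rear ends of the lids to find the one that rocks, then push that lid over by its raised front end until it stands upright, fully open, and leave it so. Do not force any lid, and leave the things round the chest where they are.

Things in the scene. Friction and masses are not known exactly. Their poses are not given: they have to be found in the camera images.
- chest: Wooden tool chest, fixed; 173 mm deep (x), 346 mm long (y), 88 mm high. Origin: centre of its underside; +x to its back, +y to its left end. Four compartments 84 mm apart, 10 mm walls, 76 mm deep inside, each closed flush by its own lid, all shut at the start. Inside, steel tongues under their rear ends lock three lids; one, which differs each time, is unlocked. Nothing outside shows which.
- lid_1 (a joint): Leftmost lid (seen from the front), rad: 0 shut and level; grows as its rear end goes down and its front end rises; 1.57 upright, 1.66 at its stop. Board 148 mm long, 72 wide, 10 thick; see-saws on a rod along chest y, 62 mm from its rear end. Stiff: an unlocked lid stays at any angle it is left at, and tips under 2 to 4 N on its tail; a locked one gives less than 0.1 rad and springs back.
- lid_1_tail (a point): Where to press lid_1: on its top face, mid-width, 40 mm behind the rod (22 mm from its rear end, 25 mm from the back wall); 88 mm above the bench while shut. Moves with the lid.
- lid_1_lip (a point): Middle of the top edge of lid_1's front end, 86 mm in front of the rod; the board's underside is 10 mm below it. Moves with the lid.
- lid_1_rod (a point): Point on the axis of the rod, mid-width of lid_1; 7 mm below the shut lid's top face.
- lid_2 (a joint): Second from the left lid (seen from the front), rad: 0 shut and level; grows as its rear end goes down and its front end rises; 1.57 upright, 1.66 at its stop. Built as lid_1.
- lid_2_tail (a point): Where to press lid_2: on its top face, mid-width, 40 mm behind the rod (22 mm from its rear end, 25 mm from the back wall); 88 mm above the bench while shut. Moves with the lid.
- lid_2_lip (a point): Middle of the top edge of lid_2's front end, 86 mm in front of the rod; the board's underside is 10 mm below it. Moves with the lid.
- lid_2_rod (a point): Point on the axis of the rod, mid-width of lid_2; 7 mm below the shut lid's top face.
- lid_3 (a joint): Third from the left lid (seen from the front), rad: 0 shut and level; grows as its rear end goes down and its front end rises; 1.57 upright, 1.66 at its stop. Built as lid_1.
- lid_3_tail (a point): Where to press lid_3: on its top face, mid-width, 40 mm behind the rod (22 mm from its rear end, 25 mm from the back wall); 88 mm above the bench while shut. Moves with the lid.
- lid_3_lip (a point): Middle of the top edge of lid_3's front end, 86 mm in front of the rod; the board's underside is 10 mm below it. Moves with the lid.
- lid_3_rod (a point): Point on the axis of the rod, mid-width of lid_3; 7 mm below the shut lid's top face.
- lid_4 (a joint): Rightmost lid (seen from the front), rad: 0 shut and level; grows as its rear end goes down and its front end rises; 1.57 upright, 1.66 at its stop. Built as lid_1.
- lid_4_tail (a point): Where to press lid_4: on its top face, mid-width, 40 mm behind the rod (22 mm from its rear end, 25 mm from the back wall); 88 mm above the bench while shut. Moves with the lid.
- lid_4_lip (a point): Middle of the top edge of lid_4's front end, 86 mm in front of the rod; the board's underside is 10 mm below it. Moves with the lid.
- lid_4_rod (a point): Point on the axis of the rod, mid-width of lid_4; 7 mm below the shut lid's top face.
- ink_tin_black: Bystander: round ink tin with a black centre on its lid, 78 mm across, 44 mm high, left of the chest. Origin: centre of its underside.
- eraser: Bystander: eraser in a blue sleeve, 21 x 45 x 13 mm, in front of the chest. Origin: centre of its underside.
- gouge_b: Bystander: lino gouge with a pale mushroom-shaped wooden handle, 137 x 25 x 25 mm, in front of the chest. Origin: centre of its underside.
- sanding_block: Bystander: brown sanding block, 42 x 72 x 30 mm, right of the chest. Origin: centre of its underside.

How it is judged:
By the outcome, as a careful person would: the job done as asked, in the order asked, and still so for the second after the job is handed in, with the robot touching nothing.
It also fails if it takes over 58 s, if anything falls off the work surface, if the arm or the gripper's body presses on something with over 40 N, if the wrist force passes 120 N, or if a joint passes its speed limit or range.

ROBOT

A 7-joint arm with a two-finger parallel gripper is mounted at the origin on a cart in front of the work surface, level with it; the furniture and walls round the work are solid. World frame = base frame: x ahead of the robot, y to its left, z up, the work surface at z = 0. Lengths are in m, angles in rad, forces in N, time in s.
With the tool pointing down it reaches from about 0.4 to 0.85 m from the base axis. Payload 4.5 kg.
Tool frame: the origin (TCP) lies at the very end of the fingers, on their centre line; the grasp point (between the pads) lies 19 mm behind it (tcp_to_grasp is the z of the grasp point in the tool frame, in m); z points along the fingers, y is the line along which they close (so a half turn about z gives the same grasp; the last joint's range is limited). The gripper opens to 88 mm and grips with 3 to 60 N. Pads are 18 mm wide; open, the fingers measure 123 mm over their backs; the gripper's body (75 mm by 187 mm) begins 45 mm behind the grasp point.
Start: joints at [1.238, 0.689, -0.195, 1.565, 0.157, 0.902, -0.215], TCP at [0.224, -0.583, 0.239] pointing down, gripper open.
Joint ranges: [-3.01, 3.01], [-0.46, 2.08], [-1.47, 1.51], [0.13, 2.56], [-1, 4.14], [0.04, 2.09], [-2.66, 2.66]. Speed limits (rad/s): [2.57, 2.57, 3.14, 3.14, 3.14, 3.14, 3.14].

INTERFACE

Orientations are given as a unit quaternion [x, y, z, w].
In Python, from plant import * gives the robot as it stands. The module is installed in compiled form; this text tells all that it offers.
- The arm moves only by the shell command python3 -m jog 'ROWS' [OPENING] [FORCE]. ROWS is JSON, a list that holds one entry, the list of rows, each a list of 6 numbers: the shift along the tool's x, y, z in m, then the turn, a rotation vector about the tool's x, y, z in rad. In form: [[[dx, dy, dz, ax, ay, az], ...]]. A call has 1 to 12 rows; each row shifts and turns the commanded pose from where the row before left it, along the tool's axes as they then stand; what a row does not reach is not made up. A row lasts 1/8 s, in which the tool goes at most 62.5 mm and 10.7 degrees, less where a joint would pass 70% of its speed; a pose out of reach is approached as far as the arm can. A call with a gripper value outside its range is refused whole. OPENING is the finger opening in m, from 0 to 0.0881, set as the call begins (- or left out, the last holds). The fingers move at their own pace and stop on an object; FORCE is the grip in N (left out, the last holds). Time passes only in rows, so rows that do not move let the fingers close. It gives the time, the measured TCP pose, the force, the opening and the grip force at its end, in the units of the state.
- get_state(): the state, without advancing time (a new reading comes with each control period).
- snapshot(name): name is "scene" or "top"; returns a dict with "frame" (400x640x3 uint8, red, green, blue), "mtx" (3x3 intrinsics, pixels), "D" ([k1, k2, p1, p2, k3] as OpenCV has them; the pictures are not rectified), "xyz" and "orientation" of the camera in the world. Camera axes: x right, y down, z forward; pixel columns grow to the right and rows downward; lengths in m; the calibration is good to about 2 mm. A picture is of the moment at which its call begins. There is no depth.
- finish_job(): hands the job in; it is judged then, once.
The state is a dict: "clock": time; "q": joint angles; "qd": joint speeds; "joint_torque": joint torques, N m; "tool_pos": TCP position; "eef_rot": TCP orientation; "contact_force": force on the tool from outside, world axes, zero at the start; "moment": the same for the moment, N m; "opening": opening from 0.0 (shut) to 1.0 (fully open); "finger_force": force on a finger pad.
Only numpy, scipy, OpenCV 4.12 (cv2) and the standard library are available. Lean on these libraries where they do the work, as an engineer would, in place of code of your own. Each camera call takes 0.05 s, during which the arm holds its last target. There are 200 camera calls.

## Working session

There is one attempt and no reset: what is moved stays moved. The work goes in short steps, Python scripts to look and compute and a shell command to move; the robot and the scene stay as the last step left them, time stands still between calls to the robot, and variables do not carry over. Pictures are saved under pics/ and viewed, at most 10 in all, crops included, and the job is handed in when it is done.

```bash
mkdir -p pics
python3 - <<'E'
from plant import *
import cv2
for n in("scene","top"):
    s=snapshot(n);cv2.imwrite(f"pics/{n}0.png",s["frame"][:,:,::-1]);print(n,s["mtx"],s["D"],s["xyz"],s["orientation"])
s=get_state();print(s)
E
```

```text
scene [[402.51348444   0.         318.33515969]
 [  0.         402.51348444 198.70275297]
 [  0.           0.           1.        ]] [0.01137529 0.         0.         0.         0.        ] [ 0.09333511 -0.37194539  0.6818329 ] [ 0.84728434 -0.37607239  0.14730054 -0.34493673]
top [[370.51827137   0.         315.45421486]
 [  0.         370.51827137 196.76891726]
 [  0.           0.           1.        ]] [0.00313094 0.         0.         0.         0.        ] [0.41462174 0.01855209 0.99175588] [-0.69666959  0.71537226 -0.02476842  0.04775492]
{'clock': 0.1, 'q': array([ 1.23785786,  0.68990267, -0.19451188,  1.56617669,  0.15733347,
        0.90251629, -0.21507898]), 'qd': array([-5.13944285e-05, -2.27496391e-03,  8.86824032e-04, -8.67111241e-04,
        2.96744884e-04, -2.02625045e-04,  1.10131274e-03]), 'joint_torque': array([-3.02691631e-03, -5.28506041e+01, -1.27114981e+00, -1.53838581e+01,
       -5.24845335e-02,  2.02389172e-03, -3.52215537e-06]), 'tool_pos': array([ 0.22386227, -0.5829553 ,  0.23800532]), 'eef_rot': array([ 9.83225119e-01,  1.82394403e-01, -2.18906602e-04, -7.74496283e-04]), 'contact_force': array([ 0.3207093 , -0.7274456 ,  0.21339371]), 'moment': array([0.00033896, 0.01299862, 0.00937319]), 'finger_force': 0.0, 'opening': 0.9994598773902056}
```

View pics/top0.png

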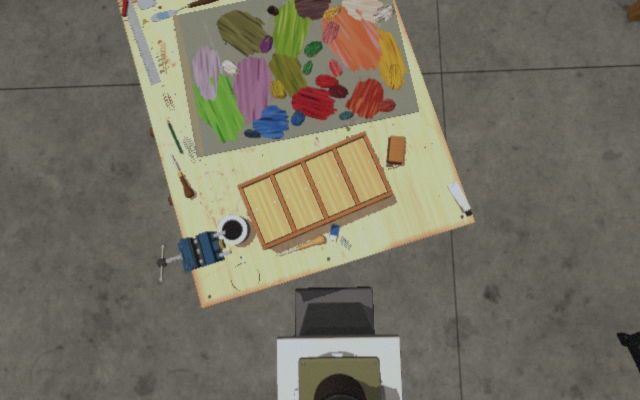

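View pics/scene0.png

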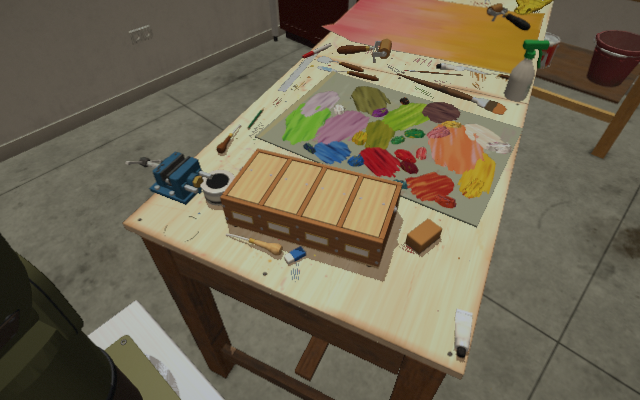

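The top view shows the chest turned by about 20°. Its back corners are near (239,187) and (365,134), and its front corners near (264,243) and (392,192). I'll take an enlarged crop to get the corners accurately.

Run:
```python
import cv2
f=cv2.imread("pics/top0.png")[120:260,220:410]
cv2.imwrite("pics/c1.png",cv2.resize(f,None,fx=4,fy=4,interpolation=cv2.INTER_CUBIC))
```

```text
(no output)
```

View pics/c1.png

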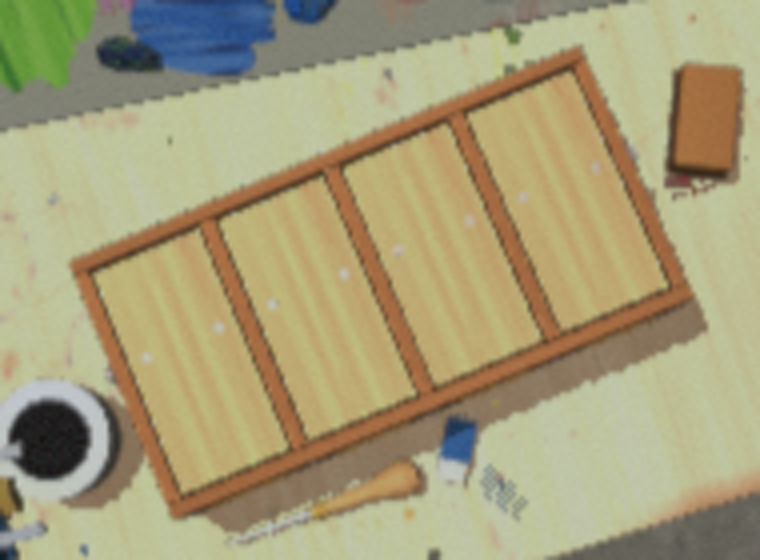

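The crop gives the rim corners (in crop pixels): back-left (74,263), back-right (582,48), front-right (692,296) and front-left (176,516). I'll fit the chest pose at z=88 mm and check it against the known sizes.

```bash
cat > h.py <<'E'
from plant import *
import cv2, numpy as np
from scipy.spatial.transform import Rotation as R
def ray(s,px,z):
    u=cv2.undistortPoints(np.float64(px).reshape(-1,1,2),s["mtx"],s["D"]).reshape(-1,2)
    d=R.from_quat(s["orientation"]).apply(np.c_[u,np.ones(len(u))])
    return np.array(s["xyz"])+d*((z-s["xyz"][2])/d[:,2])[:,None]
def proj(s,P):
    r=R.from_quat(s["orientation"]).inv()
    return cv2.projectPoints(np.float64(P),r.as_rotvec(),r.apply(-np.array(s["xyz"])),s["mtx"],s["D"])[0].reshape(-1,2)
def rows(p,yaw):
    "remaining shift / turn in tool axes to TCP p, tool down, tool x along yaw"
    s=get_state(); a=R.from_quat(s["eef_rot"]); b=R.from_euler("z",yaw)*R.from_euler("x",np.pi)
    return np.round(a.inv().apply(p-s["tool_pos"]),4), np.round((a.inv()*b).as_rotvec(),4)
E
python3 - <<'E'
from h import *
s=snapshot("top")
c=np.array([[74,263],[582,48],[692,296],[176,516]])/4+[220,120]-.375
P=ray(s,c,.088);print(P)
M=np.array([[.0865,.173],[.0865,-.173],[-.0865,-.173],[-.0865,.173]])
d=lambda i,j:np.linalg.norm(P[i]-P[j]);print(d(0,1),d(2,3),d(0,3),d(1,2))
m=P[:,:2].mean(0);z=(P[:,:2]-m)@[1,1j];yaw=np.angle((np.conj(M@[1,1j])*z).sum());print("c",m,"yaw",yaw)
T=lambda x,y,h:np.r_[m+R.from_euler("z",yaw).as_matrix()[:2,:2]@[x,y],h]
# scene check
S=snapshot("scene");print(proj(S,[T(*q,.088) for q in M]))
np.savez("chest",m=m,yaw=yaw)
for i in range(4):
    y=.126-.084*i; print(i+1,"tail",T(.0865-.010-.0015-.025+.0,y,.088), rows(T(.05,y,.14),yaw))
E
```

```text
[[ 0.5418921   0.23781076  0.088     ]
 [ 0.66739323 -0.08073521  0.088     ]
 [ 0.51049093 -0.14153434  0.088     ]
 [ 0.38503809  0.17591409  0.088     ]]
0.34237708163934955 0.3413384150008182 0.1686249549627419 0.1682702244248267
c [0.52620359 0.04786383] yaw 0.3752251185949498
[[257.21773903 146.93482813]
 [402.69973479 182.14843288]
 [382.10218273 242.60490877]
 [219.24326204 196.28659546]]
1 tail [0.52654811 0.18342149 0.088     ] (array([ 0.5574, -0.6069,  0.0988]), array([-0.0011,  0.0001, -0.0084]))
2 tail [0.5573326  0.10526578 0.088     ] (array([ 0.5581, -0.5229,  0.0987]), array([-0.0011,  0.0001, -0.0084]))
3 tail [0.58811709 0.02711007 0.088     ] (array([ 0.5588, -0.4389,  0.0987]), array([-0.0011,  0.0001, -0.0084]))
4 tail [ 0.61890158 -0.05104564  0.088     ] (array([ 0.5595, -0.3549,  0.0986]), array([-0.0011,  0.0001, -0.0084]))
```

```bash
python3 -m jog '[[[0.046,-0.03,0.004,0,0,0],[0.046,-0.03,0.004,0,0,0],[0.046,-0.03,0.004,0,0,0],[0.046,-0.03,0.004,0,0,0],[0.046,-0.03,0.004,0,0,0],[0.046,-0.03,0.004,0,0,0],[0.046,-0.03,0.004,0,0,0],[0.046,-0.03,0.004,0,0,0],[0.046,-0.03,0.004,0,0,0],[0.046,-0.03,0.004,0,0,0],[0.046,-0.03,0.004,0,0,0],[0.046,-0.03,0.004,0,0,0]]]' 0 10
cat >> h.py <<'E'
def T(x,y,h):
    d=np.load("chest.npz");return np.r_[d["m"]+R.from_euler("z",float(d["yaw"])).as_matrix()[:2,:2]@[x,y],h]
def to(x,y,h): return rows(T(x,y,h),float(np.load("chest.npz")["yaw"]))
E
python3 - <<'E'
from h import *
print(get_state()["contact_force"],to(.0515,-.126,.1))
E
```

```text
clock: 1.7
tool_pos: [0.6112, -0.0479, 0.1905]
eef_rot: [0.983, 0.182, -0.0, 0.0]
contact_force: [0.7, -0.7, 0.2]
opening: 0.002
finger_force: 0.0
[ 0.66526391 -0.6505208   0.17072291] (array([0.0076, 0.0057, 0.0905]), array([ 0.0002,  0.0002, -0.0084]))
```

```bash
python3 -m jog '[[[0.004,0.003,0.03,0,0,-0.004],[0.004,0.003,0.03,0,0,-0.004],[0,0,0.02,0,0,0],[0,0,0.008,0,0,0],[0,0,0.002,0,0,0],[0,0,0,0,0,0],[0,0,0,0,0,0]]]'
python3 -m jog '[[[0,0,0.001,0,0,0],[0,0,0.001,0,0,0],[0,0,0.001,0,0,0],[0,0,0.001,0,0,0],[0,0,0.001,0,0,0],[0,0,0.001,0,0,0],[0,0,0.001,0,0,0],[0,0,0.001,0,0,0],[0,0,0.001,0,0,0],[0,0,0.001,0,0,0]]]'
python3 -c "
from h import *
print(to(.0515,-.126,.088))"
```

```text
clock: 2.58
tool_pos: [0.6205, -0.0522, 0.1016]
eef_rot: [0.983, 0.186, 0.001, 0.0]
contact_force: [-0.5, 0.9, 1.2]
opening: 0.006
finger_force: 0.0
clock: 3.82
tool_pos: [0.6199, -0.0521, 0.0906]
eef_rot: [0.982, 0.186, -0.0, 0.0]
contact_force: [0.7, 0.5, -0.4]
opening: 0.005
finger_force: 0.0
(array([ 0.0009, -0.0014,  0.0026]), array([ 0.0001,  0.    , -0.0004]))
```

```bash
python3 -m jog '[[[0,0,0.001,0,0,0],[0,0,0.001,0,0,0],[0,0,0.001,0,0,0],[0,0,0.0005,0,0,0],[0,0,0,0,0,0]]]'|grep -E 'pos|contact'
python3 -m jog '[[[0,0,0.001,0,0,0],[0,0,0,0,0,0]]]'|grep -E 'pos|contact'
```

```text
tool_pos: [0.6201, -0.0521, 0.088]
contact_force: [-2.2, 0.6, 6.0]
tool_pos: [0.6202, -0.052, 0.0877]
contact_force: [-2.7, -0.3, 10.8]
```

Lid 4 takes 10.8 N without giving, so it is locked. Next is lid 3.

```bash
python3 -m jog '[[[0,0,-0.015,0,0,0],[0,-0.028,0,0,0,0],[0,-0.028,0,0,0,0],[0,-0.028,0,0,0,0],[0,0,0.01,0,0,0],[0,0,0.003,0,0,0],[0,0,0,0,0,0]]]'|grep -E 'pos|contact'
python3 -m jog '[[[0,0,0.001,0,0,0],[0,0,0.001,0,0,0],[0,0,0,0,0,0]]]'|grep -E 'pos|contact'
python3 -m jog '[[[0,0,0.001,0,0,0],[0,0,0,0,0,0]]]'|grep -E 'pos|contact'
```

```text
tool_pos: [0.5895, 0.0248, 0.0881]
contact_force: [-0.0, 1.1, 0.8]
tool_pos: [0.5896, 0.0248, 0.0876]
contact_force: [-3.0, 1.0, 13.5]
tool_pos: [0.5897, 0.0248, 0.0873]
contact_force: [-3.9, 0.8, 19.2]
```

Lid 3 is locked too. Next is lid 2, with smaller steps.

```bash
python3 -m jog '[[[0,0,-0.016,0,0,0],[0,-0.028,0,0,0,0],[0,-0.028,0,0,0,0],[0,-0.028,0,0,0,0],[0,0,0.01,0,0,0],[0,0,0.003,0,0,0],[0,0,0,0,0,0]]]'|grep -E 'pos|contact'
python3 -m jog '[[[0,0,0.001,0,0,0],[0,0,0.0005,0,0,0],[0,0,0,0,0,0]]]'|grep -E 'pos|contact'
python3 -m jog '[[[0,0,0.0005,0,0,0],[0,0,0,0,0,0]]]'|grep -E 'pos|contact'
```

```text
tool_pos: [0.5589, 0.1023, 0.0878]
contact_force: [0.2, -0.3, -0.1]
tool_pos: [0.5589, 0.1033, 0.0869]
contact_force: [0.3, -1.2, 2.3]
tool_pos: [0.5588, 0.104, 0.0864]
contact_force: [0.8, -1.7, 3.1]
```

```bash
python3 -m jog '[[[0,0,0.0005,0,0,0],[0,0,0.0005,0,0,0],[0,0,0.0005,0,0,0],[0,0,0,0,0,0]]]'|grep -E 'pos|contact'
python3 -m jog '[[[0,0,0.001,0,0,0],[0,0,0.001,0,0,0],[0,0,0,0,0,0]]]'|grep -E 'pos|contact'
python3 -c "
from h import *
print(to(.0515,.042,.088))"
```

```text
tool_pos: [0.5588, 0.1044, 0.0847]
contact_force: [1.3, -2.5, 2.8]
tool_pos: [0.5587, 0.1045, 0.0827]
contact_force: [2.2, -0.7, 1.7]
(array([ 0.0005, -0.0012, -0.0053]), array([-0.0002, -0.0006, -0.0003]))
```

Lid 2 rocks: it gives 5 mm under about 3 N, so it is the unlocked one. I'll press it further.

```bash
python3 -m jog '[[[0,0,0.002,0,0,0],[0,0,0.002,0,0,0],[0,0,0.002,0,0,0],[0,0,0.002,0,0,0],[0,0,0.002,0,0,0],[0,0,0,0,0,0]]]'|grep -E 'pos|contact'
python3 -m jog '[[[0,0,0.002,0,0,0],[0,0,0.002,0,0,0],[0,0,0.002,0,0,0],[0,0,0.002,0,0,0],[0,0,0.002,0,0,0],[0,0,0.002,0,0,0],[0,0,0,0,0,0]]]'|grep -E 'pos|contact'
python3 - <<'E'
from h import *
s=snapshot("scene");cv2.imwrite("pics/s2.png",cv2.resize(s["frame"][60:300,180:500,::-1],None,fx=2,fy=2))
E
```

```text
tool_pos: [0.5577, 0.1041, 0.0723]
contact_force: [-0.5, -0.6, 1.3]
tool_pos: [0.5585, 0.1042, 0.0605]
contact_force: [1.0, 0.4, 0.9]
```

View pics/s2.png

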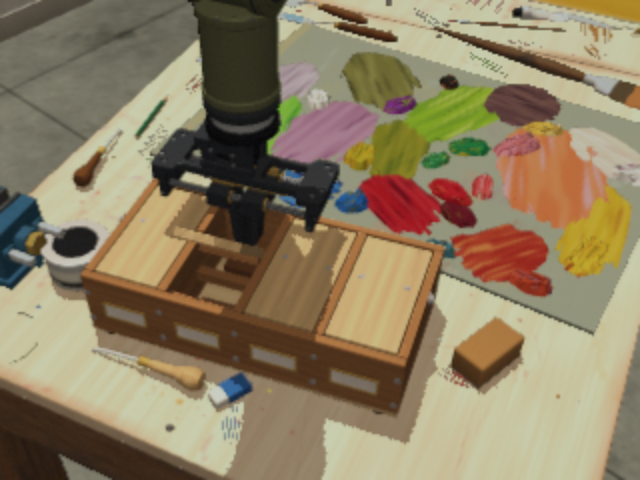

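The picture shows lid 2 tipped, with its front lip raised to about (215,245) in the crop. The geometry gives θ≈0.78, so the lip is about 0.146 high. I'll lift, pass over it to the front and lower there.

```bash
python3 -m jog '[[[0,0,-0.02,0,0,0],[0,0,-0.04,0,0,0],[0,0,-0.04,0,0,0],[0,0,-0.03,0,0,0],[-0.035,0,0,0,0,0],[-0.035,0,0,0,0,0],[-0.035,0,0,0,0,0],[-0.035,0,0,0,0,0],[0,0,0,0,0,0],[0,0,0,0,0,0]]]'|grep -E 'pos|contact'
python3 - <<'E'
from h import *
print(to(-.085,.042,.125))
s=snapshot("scene");cv2.imwrite("pics/s3.png",cv2.resize(s["frame"][60:300,180:500,::-1],None,fx=2,fy=2))
E
```

```text
tool_pos: [0.429, 0.0532, 0.1908]
contact_force: [0.4, 0.3, -1.1]
(array([ 0.0034, -0.0014,  0.0658]), array([ 0.0001, -0.0012, -0.0003]))
```

View pics/s3.png

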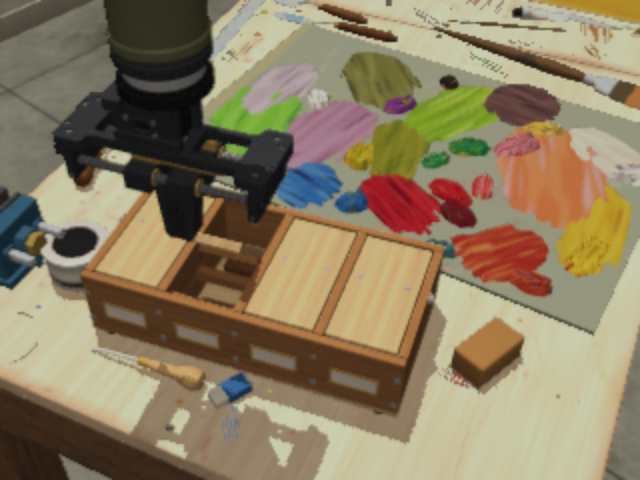

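```bash
python3 -m jog '[[[0,0,0.02,0,0,0],[0,-0.001,0.02,0,0,0],[0,0,0.02,0,0,0],[0,0,0.006,0,0,0],[0,0,0,0,0,0],[0,0,0,0,0,0]]]'|grep -E 'pos|contact'
python3 -m jog '[[[0.008,0,0,0,0,0],[0.006,0,0,0,0,0],[0.006,0,0,0,0,0],[0.006,0,0,0,0,0],[0.006,0,0,0,0,0],[0.006,0,0,0,0,0],[0.006,0,0,0,0,0],[0,0,0,0,0,0]]]'|grep -E 'pos|contact'
python3 -c "
from h import *
print(to(0,.042,.125))"
```

```text
tool_pos: [0.4284, 0.054, 0.1252]
contact_force: [0.1, -0.1, -0.5]
tool_pos: [0.4696, 0.0703, 0.1247]
contact_force: [0.1, -0.8, 0.5]
(array([ 0.0445, -0.0004, -0.0002]), array([ 0.0001, -0.0012, -0.0003]))
```

```bash
python3 -m jog '[[[0.006,0,0,0,0,0],[0.006,0,0,0,0,0],[0.006,0,0,0,0,0],[0.006,0,0,0,0,0],[0.006,0,0,0,0,0],[0,0,0,0,0,0]]]'|grep -E 'pos|contact'
python3 -m jog '[[[0.003,0,0,0,0,0],[0.003,0,0,0,0,0],[0.003,0,0,0,0,0],[0,0,0,0,0,0]]]'|grep -E 'pos|contact'
python3 - <<'E'
from h import *
print(to(0,.042,.125))
for n in("scene","top"):
    s=snapshot(n);f=s["frame"][60:300,180:500,::-1] if n=="scene" else s["frame"][100:270,210:410,::-1]
    cv2.imwrite(f"pics/{n}4.png",cv2.resize(f,None,fx=2.4,fy=2.4))
E
```

```text
tool_pos: [0.4977, 0.0814, 0.1247]
contact_force: [-0.7, -0.3, -0.5]
tool_pos: [0.5055, 0.0845, 0.1247]
contact_force: [1.2, -0.0, 0.7]
(array([ 0.0059, -0.0004, -0.0003]), array([ 0.0001, -0.0007, -0.0004]))
```

View pics/scene4.png

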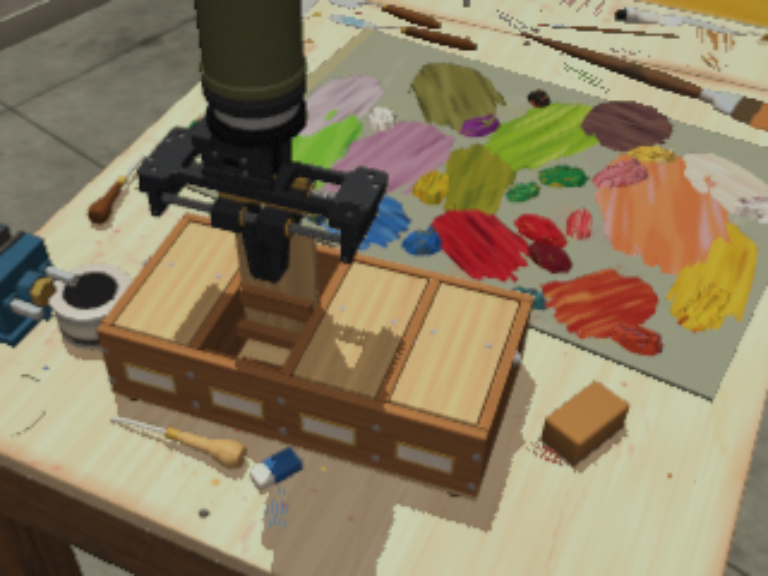

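The lid now stands steeply behind the finger, at about (280,270), and its neighbours are shut. I'll push the last millimetres until the stop is felt.

```bash
python3 -m jog '[[[0.003,0,0,0,0,0],[0.003,0,0,0,0,0],[0.001,0,0,0,0,0],[0,0,0,0,0,0]]]'|grep -E 'pos|contact'
python3 -m jog '[[[0.001,0,0,0,0,0],[0.001,0,0,0,0,0],[0,0,0,0,0,0]]]'|grep -E 'pos|contact'
python3 - <<'E'
from h import *
s=snapshot("top");cv2.imwrite("pics/t5.png",cv2.resize(s["frame"][110:230,230:390,::-1],None,fx=4,fy=4,interpolation=cv2.INTER_CUBIC))
E
```

```text
tool_pos: [0.5116, 0.0868, 0.1247]
contact_force: [-0.5, -1.4, 0.7]
tool_pos: [0.5127, 0.0873, 0.1246]
contact_force: [-3.2, -1.7, 1.9]
```

```bash
python3 -m jog '[[[0.001,0,0,0,0,0],[0,0,0,0,0,0]]]'|grep -E 'pos|contact'
python3 -m jog '[[[0.001,0,0,0,0,0],[0,0,0,0,0,0]]]'|grep -E 'pos|contact'
```

```text
tool_pos: [0.5128, 0.0873, 0.1246]
contact_force: [-5.9, -1.9, 4.2]
tool_pos: [0.5129, 0.0873, 0.1246]
contact_force: [-6.9, -2.1, 5.4]
```

Force is rising with no movement, so the lid is at its stop. I'll back off straight towards the front, lift, and look.

```bash
python3 -m jog '[[[-0.005,0,0,0,0,0],[-0.02,0,0,0,0,0],[-0.03,0,0,0,0,0],[-0.04,0,0,0,0,0],[-0.02,0,-0.03,0,0,0],[0,0,-0.05,0,0,0],[0,0.05,-0.03,0,0,0],[0,0.05,0,0,0,0],[0,0.05,0,0,0,0],[0,0.05,0,0,0,0],[0,0.05,0,0,0,0],[0,0,0,0,0,0]]]'|grep -E 'clock|pos|contact'
python3 - <<'E'
from h import *
a=snapshot("scene")
for t in(1.4,1.57,1.66):
    c,s=np.cos(t),np.sin(t)
    print(t,proj(a,[T(.0115-.086*c+.007*s,.042+k,.081+.086*s+.007*c) for k in(.036,-.036)]))
cv2.imwrite("pics/s6.png",cv2.resize(a["frame"][80:260,200:440,::-1],None,fx=3,fy=3,interpolation=cv2.INTER_CUBIC))
E
```

```text
clock: 17.58
tool_pos: [0.5019, -0.1915, 0.2349]
contact_force: [-0.2, 0.9, -0.5]
1.4 [[276.14905005 150.5607009 ]
 [309.32602975 158.57588364]]
1.57 [[279.19145868 146.24756752]
 [312.04779005 154.07066448]]
1.66 [[280.8008046  144.40831415]
 [313.4625078  152.13487999]]
```

View pics/s6.png

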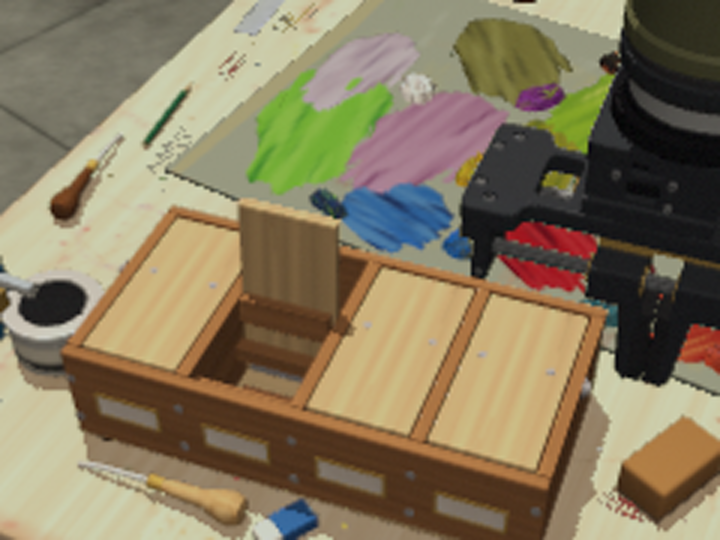

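Lid 2 stands upright. Its top edge, at crop (240,200)–(338,222), is image (280,147)–(313,154), which matches about 1.57–1.6 rad. The other three lids are shut, the bystanders are where they were, and the robot is clear, so I'm handing in.

```bash
python3 -c "
from plant import *
print(finish_job())"
```

```text
the job is handed in; nothing more can be done
None
```

Lid 2 was the unlocked one; it now stands upright and fully open, lids 3 and 4 tested locked (lid 1 did not need pressing), nothing round the chest was moved, and the job is handed in.

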